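# File a sample plate in the lever arch price file

## Robot

A 6-joint arm with a two-finger parallel gripper is mounted at the origin on the work surface. World frame = base frame: x ahead of the robot, y to its left, z up, the work surface at z = 0. Lengths are in m, angles in rad, forces in N, time in s.
With the tool pointing down it reaches from about 0.275 to 0.85 m from the base axis. Payload 19 kg.
Tool frame: the origin (TCP) lies between the finger pads; the fingertips stand 25 mm ahead of it and the grasp point (between the pads) lies 6 mm ahead of it; z points along the fingers, y is the line along which they close (so a half turn about z gives the same grasp; the last joint's range is limited). The gripper opens to 85 mm and grips with 20 to 120 N. Pads are 22 mm wide; open, the fingers measure 114 mm over their backs; the gripper's body (76 mm by 85 mm) begins 54 mm behind the grasp point. The pads swing forward as they close: fully open they stand 13 mm farther back than shut.
Start: joints at [1.1, 0.15, 1.437, -0, 1.554, -0.134], TCP at [0.19, 0.543, 0.256] pointing down, gripper open.
Joint ranges: [-2.8, 2.8], [-0.68, 2.1], [0.12, 2.68], [-1.39, 4.53], [0.16, 2.79], [-2.81, 2.81]. Speed limits (rad/s): [1.89, 1.89, 2.22, 3.01, 3.01, 3.01].

## Interface

Orientations are given as [roll, pitch, yaw] about the fixed x, y, z axes, in that order (R = Rz(yaw) Ry(pitch) Rx(roll)).
In Python, from cell import env, viewer, ticket gives the robot as it stands.
- The arm moves only by the tool servo_tool, never from a script. Its argument "motion" is a list that holds one entry, the list of rows, each a list of 7 numbers: the finger opening in m, from 0 to 0.0854, then the shift along the tool's x, y, z in m, then the turn, a rotation vector about the tool's x, y, z in rad. In form: [[[claw, x, y, z, wx, wy, wz], ...]]. A call has 1 to 12 rows; each row shifts and turns the commanded pose from where the row before left it, along the tool's axes as they then stand; what a row does not reach is not made up. A row lasts 1/10 s, in which the tool goes at most 50 mm and 8.59 degrees, less where a joint would pass 70% of its speed; a pose out of reach is approached as far as the arm can. A call is refused whole if a number of a shift passes 0.05 or a number of a turn 0.15, either way. A call with a gripper value outside its range is refused whole. The fingers move at their own pace and stop on an object; "newtons" is the grip in N (left out, the last holds). Time passes only in rows, so rows that do not move let the fingers close. It gives the time, the measured TCP pose, the force, the opening and the grip force at its end, in the units of the state.
- env.sense(): the state, without advancing time (a new reading comes with each control period).
- viewer.grab_frame(name): name is "scene" or "top"; returns the picture (480x640x3 uint8, red, green, blue); there is no depth.
- viewer.get_calibration(name): a dict with "camera_matrix" (3x3 intrinsics, pixels), "origin" and "attitude" of the camera in the world. Camera axes: x right, y up, looking along -z (the intrinsics and any distortion apply to the point x, -y, -z); pixel columns grow to the right and rows downward; lengths in m; the calibration is good to about 2 mm. A picture is of the moment at which its call begins. get_calibration takes no time and is no camera call.
- ticket.sign_off(): hands the job in; it is judged then, once.
The state is a dict: "time": time; "joints": joint angles; "qd": joint speeds; "joint_efforts": joint torques, N m; "tcp_pos": TCP position; "eef_rot": TCP orientation; "contact_force": force on the tool from outside, world axes, zero at the start; "torque": the same for the moment, N m; "grip_width": opening from 0.0 (shut) to 1.0 (fully open); "grasp_force": force on a finger pad.
Only numpy, scipy, OpenCV 4.12 (cv2) and the standard library are available. Lean on these libraries where they do the work, as an engineer would, in place of code of your own. Each camera call takes 0.05 s, during which the arm holds its last target. There are 200 camera calls.

## Task

Lift the red lever of the file to spring its rings open, put the green sample plate with the brass pull onto the two posts, pull side up, lying flat on the pages, then press the lever down fully home so that the rings are closed over it. Go gently: never push or pull on the lever, the posts or the file with more than about 20 N. Leave everything else where it is.

Things in the scene. Friction and masses are not known exactly. Their poses are not given: they have to be found in the camera images.
- file: blue lever arch file lying open, its covers fixed on the counter. Origin: on the counter, midway between the two posts; +x points from the pages to the spine and front cover, +y along the posts towards the red lever end, z up. Pages: a block covering x=-140 to +10, y=-125 to +105 mm, its top 16 mm up. Covers 3 to 4 mm thick, x=-145 to +307, y=-132 to +168 mm.
- post_left (a point): domed tip of the upright steel post at x=0, y=+40 mm in the file frame: 6 mm diameter, tip 46 mm above the counter (30 mm above the pages)
- post_right (a point): tip of the same kind of post at x=0, y=-40 mm
- bow_foot (a point): hinge line of the two steel bows (parallel to the file's y, at x=+35 mm, 10 mm up; this point is at y=0). Closed, the bows arch over at y=+40 and -40 mm to the post tips (top 55 mm up); they swing back towards +x as the lever rises, 0.9 rad per rad of lever. With them closed nothing goes onto the posts.
- lever (a joint): lever angle, rad: 0 = fully home (bows closed), 1.15 = fully up (bows open). Turns about the file's x at lever_hinge. Lifting takes about 3 N at its end; above about 0.2 its spring drives it up by itself. Pressing it down takes 6 to 13 N at its end, most around 0.5; below about 0.1 friction (1 to 3 N) holds it where it is left, so press it until it meets its solid stop at 0.
- mech (a joint): give of the whole ring mechanism (posts, bows, lever) in its springy cover, m, 0 at rest, up positive: 1 mm per 15 N of net push or pull on it, including pressing the lever against its stop. It is torn loose at 1.7 mm (25 N) either way. Squeezing the lever's block sideways between two fingers does not load it.
- lever_hinge (a point): lever pivot, in the file frame at (25, 70, 24) mm; its axes are the file's. Note: under load the lever's grip block rolls and creeps some mm between pinching fingers, so the lever lags behind the hand; read the lever or feel for the stop
- lever_tip (a point): centre of the red grip block at the end of the steel lever: 18 mm wide (file x), 18 mm along the lever, 14 mm thick; 90 mm from lever_hinge. At joint q the lever slopes up 0.2 + q rad from level towards the file's +y; at 0 the block is 42 mm above the counter. Rod 7 mm thick. Fingers can pinch the block across the file's x and turn about it, or push on it.
- plate: green plastic sample plate, 90 (x) x 120 (y) x 5 mm, 160 g nominal, with a brass bar pull on top; starts flat on the counter. Origin: centre of its underside, z up out of the pull side. Two 9 mm through holes at x=+33, y=+40 and -40 mm.
- pull (a point): centre of the plate's brass bar pull, at (-5, 0, 30) mm in the plate frame: a bar 12 mm wide (plate x), 64 mm long (plate y), 12 mm thick, on two legs at y=+24 and -24 mm; 19 mm of free height below the bar
- plate_knob: the other sample plate, same size but orange with a round dark steel knob; stays where it is. Origin: centre of the underside. Leave it alone.
- glue: white glue bottle, 60 mm across, 190 mm tall. Origin: centre of the underside. Leave it alone.
- spray: grey spray can, 54 mm across, 170 mm tall. Origin: centre of the underside. Leave it alone.
- tape: yellow roll of tape lying flat, 90 mm across, 25 mm high. Origin: centre of the underside. Leave it alone.
- driver: orange screwdriver lying on the counter. Leave it alone.
- anchors: yellow box, 110 x 70 x 50 mm. Origin: centre of the underside. Leave it alone.
There are look-alikes about, which are no part of the job. Of the things that look like the plate, take the one that is farthest to the robot's left at the start.

How it is judged:
By the outcome, as a careful person would: the job done as asked, in the order asked, and still so for the second after the job is handed in, with the robot touching nothing.
It also fails if it takes over 72 s, if anything falls off the work surface, if the arm or the gripper's body presses on something with over 40 N, if the wrist force passes 120 N, or if a joint passes its speed limit or range.

## Working session

There is one attempt and no reset: what is moved stays moved. The work goes in short steps, Python scripts to look and compute and a tool call to move; the robot and the scene stay as the last step left them, time stands still between calls to the robot, and variables do not carry over. Pictures are saved under pics/ and viewed, at most 10 in all, crops included, and the job is handed in when it is done.

Besides the shell and the picture viewer there is one more tool, called after ">>>" as name(argument=value, ...) on one line, values as JSON. servo_tool: Moves the arm, as the interface text tells. Its arguments: {"type":"object","properties":{"motion":{"type":"array","items":{"type":"array","items":{"type":"array","items":{"type":"number"}}}},"newtons":{"type":"number"}},"required":["motion"]}

```bash
ls; mkdir -p pics; python3 - <<'E'
from cell import env, viewer
import cv2
s=env.sense(); print({k:s[k] for k in('time','tcp_pos','eef_rot','grip_width')})
for n in('scene','top'):
    im=viewer.grab_frame(n); cv2.imwrite(f'pics/{n}0.png',im[:,:,::-1]); print(n,viewer.get_calibration(n))
E
```

```text
pics
{'time': 0.0, 'tcp_pos': array([0.18994866, 0.54249151, 0.25568725]), 'eef_rot': array([-3.14040700e+00, -1.42830883e-04,  2.80476053e+00]), 'grip_width': 0.9999493725610389}
scene {'camera_matrix': array([[438.93391531,   0.        , 320.11203175],
       [  0.        , 438.93391531, 232.88603372],
       [  0.        ,   0.        ,   1.        ]]), 'origin': array([ 1.10945865, -0.26686854,  0.84672515]), 'attitude': array([ 0.7140928 , -0.00836379,  1.18511171])}
top {'camera_matrix': array([[492.78050499,   0.        , 318.55179254],
       [  0.        , 492.78050499, 243.37630892],
       [  0.        ,   0.        ,   1.        ]]), 'origin': array([0.20789849, 0.00473281, 1.40661758]), 'attitude': array([ 0.20469826,  0.00298529, -1.54280833])}
```

View pics/scene0.png

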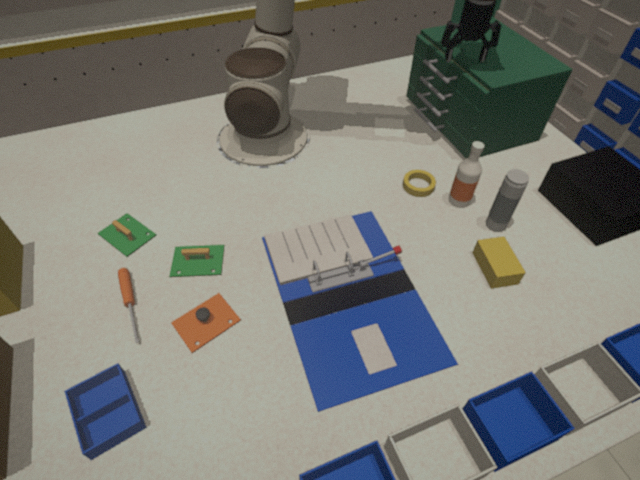

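View pics/top0.png

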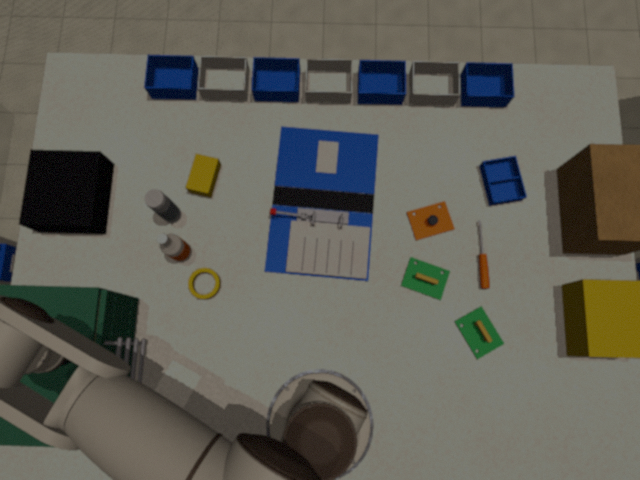

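```bash
cat > h.py <<'E'
import numpy as np, cv2
from scipy.spatial.transform import Rotation as Ro
from cell import env, viewer
def cam(n):
    c=viewer.get_calibration(n); return c['camera_matrix'],c['origin'],Ro.from_euler('xyz',c['attitude']).as_matrix()
def ray(n,p):
    K,o,R=cam(n); d=np.linalg.inv(K)@[p[0],p[1],1]; d=R@(d*[1,-1,-1]); return o,d/np.linalg.norm(d)
def onz(n,p,z):
    o,d=ray(n,p); return o+d*(z-o[2])/d[2]
def proj(n,P):
    K,o,R=cam(n); q=(np.atleast_2d(P)-o)@R*[1,-1,-1]; q=q@K.T; return q[:,:2]/q[:,2:]
def tri(ps,pt):
    (a,u),(b,v)=ray('scene',ps),ray('top',pt)
    t=np.linalg.lstsq(np.c_[u,-v],b-a,rcond=None)[0]; p,q=a+u*t[0],b+v*t[1]
    return (p+q)/2,np.linalg.norm(p-q)
def mask(im,lo,hi):
    return cv2.inRange(cv2.cvtColor(im,cv2.COLOR_RGB2HSV),lo,hi)
def blobs(m,amin=5):
    n,l,s,c=cv2.connectedComponentsWithStats(m); return [(s[i,4],c[i].round(1),(l==i).astype(np.uint8)) for i in range(1,n) if s[i,4]>=amin]
def crop(im,x,y,w,h,k): return cv2.resize(im[y:y+h,x:x+w],None,fx=k,fy=k,interpolation=cv2.INTER_CUBIC)
E
python3 - <<'E'
from h import *
im={n:cv2.imread(f'pics/{n}0.png')[:,:,::-1].copy() for n in('scene','top')}
for n in im:
    for name,lo,hi,a in(('green',(45,120,60),(75,255,255),300),('red',(0,150,80),(4,255,255),5),('red2',(174,120,80),(180,255,255),5),('blue',(105,180,60),(125,255,255),2000)):
        for A,c,m in blobs(mask(im[n],lo,hi),a):
            k=cv2.findContours(m,0,2)[0]; k=max(k,key=cv2.contourArea)
            r=cv2.boxPoints(cv2.minAreaRect(k)); z={'green':.005,'blue':.004}.get(name,.042)
            print(n,name,A,c,[onz(n,q,z)[:2].round(3).tolist() for q in (r if name in('green','blue') else [c])])
s,t=im['scene'],im['top']
cv2.imwrite('pics/c1.png',np.vstack([np.hstack([crop(s,160,230,80,60,5),crop(t,390,245,80,60,5)]),np.hstack([crop(s,255,205,160,110,2.5),crop(t,255,180,160,110,2.5)])])[:,:,::-1])
E
```

```text
scene red 28 [397.  249.3] [[0.58, 0.151]]
scene blue 3865 [519.7 422. ] [[0.936, 0.101], [0.919, 0.287], [1.05, 0.268], [1.058, 0.099]]
top green 990 [424.8 278.3] [[0.384, -0.221], [0.464, -0.25], [0.427, -0.361], [0.348, -0.331]]
top green 604 [ 50.5 295.6] [[0.29, 0.917], [0.351, 0.924], [0.348, 0.65], [0.287, 0.645]]
top green 1026 [478.5 332.4] [[0.285, -0.373], [0.33, -0.446], [0.229, -0.503], [0.186, -0.431]]
top red 17 [272.1 211.3] [[0.581, 0.153]]
top red2 8 [274.1 210.8] [[0.583, 0.147]]
top blue 4757 [326.6 160.7] [[0.673, 0.15], [0.859, 0.143], [0.839, -0.153], [0.654, -0.139]]
```

View pics/c1.png

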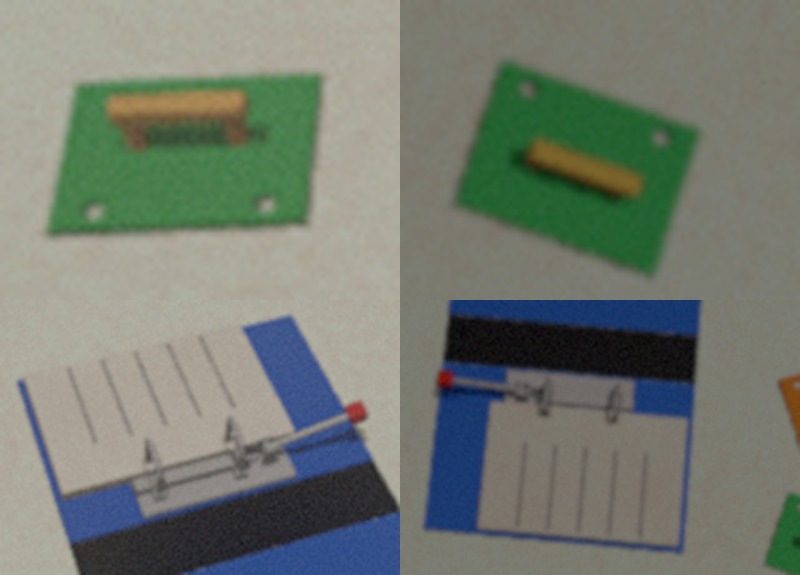

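Candidates in the top view are green bar-pull plate A (426,278), green bar-pull plate B (479,331) and the orange knob plate (430,220). The robot's left is +y, which is image left, so plate A (y≈-0.29 against -0.44) is the one. The crop confirms a brass bar and two holes on the far (+x) side. The bows are closed. The red grip is at top (272,211) and scene (397,249).

```bash
python3 - <<'E'
from h import *
from scipy.optimize import least_squares
im={n:cv2.imread(f'pics/{n}0.png')[:,:,::-1].copy() for n in('scene','top')}
FC=np.array([[307,168,3.5],[307,-132,3.5],[-145,-132,3.5],[-145,168,3.5]])/1e3
PC=np.array([[45,60,5],[45,-60,5],[-45,-60,5],[-45,60,5]])/1e3
def T(p,P): return Ro.from_euler('z',p[2]).apply(P)+[p[0],p[1],0]
def quad(m):
    h=cv2.convexHull(max(cv2.findContours(m,0,2)[0],key=cv2.contourArea)); e=.01
    while len(h)>4 and e<.2: h2=cv2.approxPolyDP(h,e*cv2.arcLength(h,True),True); e+=.01; h=h2
    return h.reshape(-1,2).astype(float)
for nm,C,p0,fm in(('file',FC,[.543,-.002,-.06],lambda i:cv2.morphologyEx(cv2.bitwise_or(mask(i,(100,110,30),(130,255,255)),mask(i,(0,0,0),(180,255,45))),cv2.MORPH_CLOSE,np.ones((3,3)))),
                  ('plate',PC,[.406,-.291,-.33],lambda i:mask(i,(35,80,30),(85,255,255)))):
    q={}
    for n in im:
        e=proj(n,T(p0,C)); ctr=e.mean(0)
        b=min(blobs(fm(im[n]),200),key=lambda b:np.linalg.norm(b[1]-ctr)); Q=quad(b[2])
        q[n]=np.array([Q[np.argmin(np.linalg.norm(Q-x,axis=1))] for x in e]); print(nm,n,len(Q),b[0],np.abs(q[n]-e).max().round(1))
    for ns in(['top'],['scene'],['top','scene']):
        r=least_squares(lambda p:np.concatenate([(proj(n,T(p,C))-q[n]).ravel() for n in ns]),p0,loss='soft_l1')
        print(nm,ns,r.x.round(4),'res',np.abs(r.fun).max().round(1))
print('lever',tri((397,249.3),(272.7,211.1)))
bar={}
for n,c in(('scene',(195,252)),('top',(427,280))):
    b=min(blobs(mask(im[n],(8,90,60),(24,255,255)),15),key=lambda b:np.linalg.norm(b[1]-c)); bar[n]=b[1]; print(n,b[:2])
print('bar',tri(bar['scene'],bar['top']))
E
```

```text
file scene 4 14014 44.8
file top 4 7412 65.8
file ['top'] [ 0.6992 -0.009  -0.0399] res 48.0
file ['scene'] [ 0.5461 -0.0018 -0.0731] res 43.6
file ['top', 'scene'] [ 0.5469 -0.0061 -0.0623] res 64.3
plate scene 4 1156 1.9
plate top 4 1116 2.0
plate ['top'] [ 0.4058 -0.2887 -0.3307] res 2.5
plate ['scene'] [ 0.4058 -0.2919 -0.337 ] res 1.7
plate ['top', 'scene'] [ 0.4058 -0.2907 -0.3293] res 2.0
lever (array([0.58124466, 0.15028218, 0.04366803]), np.float64(0.0008213995629616638))
scene (np.int32(174), array([195.3, 251.8]))
top (np.int32(91), array([426.4, 278.6]))
bar (array([ 0.40081242, -0.29016573,  0.02837115]), np.float64(0.0018526342678789596))
```

>>> servo_tool(motion=[[[0.0854,0,0,0,0,0,0.1443],[0.0854,0,0,0,0,0,0.1443],[0.0854,0,0,0,0,0,0.1443],[0.0854,0,0,0,0,0,0.1443],[0.0854,0,0,0,0,0,0.1443],[0.0854,0,0,0,0,0,0.1443],[0.0854,0,0,0,0,0,0.1443],[0.0854,0,0,0,0,0,0.1443],[0.0854,0,0,0,0,0,0.1443]]], newtons=30)

```text
time: 1.0
tcp_pos: [0.19, 0.5426, 0.2559]
eef_rot: [-3.141, 0.001, 1.5]
contact_force: [0.1, -0.5, 0.0]
grip_width: 1.001
grasp_force: 0.0
```

>>> servo_tool(motion=[[[0.0854,-0.0305,0.0346,0,0,0,0],[0.0854,-0.0305,0.0346,0,0,0,0],[0.0854,-0.0305,0.0346,0,0,0,0],[0.0854,-0.0305,0.0346,0,0,0,0],[0.0854,-0.0305,0.0346,0,0,0,0],[0.0854,-0.0305,0.0346,0,0,0,0],[0.0854,-0.0305,0.0346,0,0,0,0],[0.0854,-0.0305,0.0346,0,0,0,0],[0.0854,-0.0305,0.0346,0,0,0,0],[0.0854,-0.0305,0.0346,0,0,0,0],[0.0854,-0.0305,0.0346,0,0,0,0],[0.0854,-0.0305,0.0346,0,0,0,0]]])

```text
time: 2.2
tcp_pos: [0.5817, 0.1489, 0.2561]
eef_rot: [-3.141, 0.0, 1.506]
contact_force: [-0.2, 1.9, 0.1]
grip_width: 0.999
grasp_force: 0.0
```

>>> servo_tool(motion=[[[0.06,0,0,0.045,0,0,0],[0.04,0,0,0.045,0,0,0],[0.04,0,0,0.045,0,0,0],[0.03,0,0,0.04,0,0,0],[0.03,0,0,0.033,0,0,0],[0.03,0,0,0,0,0,0]]], newtons=30)

```text
time: 2.8
tcp_pos: [0.5782, 0.1502, 0.0438]
eef_rot: [-3.134, 0.002, 1.506]
contact_force: [0.1, 0.3, 0.2]
grip_width: 0.349
grasp_force: 0.0
```

```bash
python3 - <<'E'
from h import *
a=viewer.grab_frame('scene');b=viewer.grab_frame('top')
s=env.sense();print(s['tcp_pos'],s['grip_width'],s['contact_force'])
cv2.imwrite('pics/c2.png',np.hstack([crop(a,350,190,100,100,4),crop(b,230,170,100,100,4)])[:,:,::-1])
E
```

```text
[0.58081005 0.1505888  0.04891787] 0.34642255490832513 [ 0.13254634 -0.2214799   0.86501894]
```

View pics/c2.png

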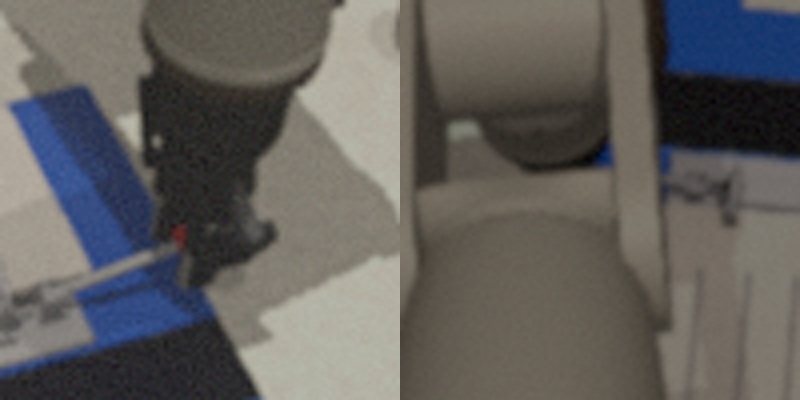

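The close crop shows the red block between the open fingers, at scene ≈(395,248). I'll close on it.

>>> servo_tool(motion=[[[0.024,0,0,0,0,0,0],[0.022,0,0,0,0,0,0],[0.02,0,0,0,0,0,0],[0.016,0,0,0,0,0,0],[0.012,0,0,0,0,0,0],[0.012,0,0,0,0,0,0]]], newtons=25)

```text
time: 3.5
tcp_pos: [0.5816, 0.1507, 0.0493]
eef_rot: [3.139, -0.0, 1.506]
contact_force: [5.6, 1.4, 4.0]
grip_width: 0.206
grasp_force: 27.2
```

>>> servo_tool(motion=[[[0.012,-0.001,0.0005,-0.0044,0,0,0],[0.012,-0.0012,0,-0.0043,0,0,0],[0.012,-0.0015,0,-0.0043,0,0,0],[0.012,-0.0016,0,-0.0042,0,0,0],[0.012,-0.0019,0,-0.0041,0,0,0],[0.012,-0.002,0,-0.004,0,0,0],[0.012,-0.0023,0,-0.0039,0,0,0],[0.012,-0.0024,0,-0.0038,0,0,0]]])

```text
time: 4.3
tcp_pos: [0.5808, 0.1364, 0.0819]
eef_rot: [3.14, 0.0, 1.506]
contact_force: [5.0, -3.2, -2.1]
grip_width: 0.207
grasp_force: 26.1
```

>>> servo_tool(motion=[[[0.012,-0.0055,0,-0.0072,0,0,0],[0.012,-0.0061,0,-0.0066,0,0,0],[0.012,-0.0068,0,-0.0059,0,0,0],[0.012,-0.0073,0,-0.0052,0,0,0],[0.012,-0.0078,0,-0.0045,0,0,0],[0.012,-0.0082,0,-0.0037,0,0,0],[0.012,-0.0085,0,-0.0028,0,0,0],[0.012,0,0,0,0,0,0],[0.012,0,0,0,0,0,0]]])

```text
time: 5.2
tcp_pos: [0.5776, 0.086, 0.1179]
eef_rot: [3.14, 0.001, 1.506]
contact_force: [5.2, -4.9, 1.5]
grip_width: 0.202
grasp_force: 27.0
```

>>> servo_tool(motion=[[[0.022,0,0,0,0,0,0],[0.03,0,0,0,0,0,0],[0.045,0,0,0,0,0,0],[0.045,0,0,-0.03,0,0,0],[0.045,0,0,-0.03,0,0,0.133],[0.045,0,0,0,0,0,0.133]]])

```text
time: 5.8
tcp_pos: [0.5783, 0.0868, 0.1813]
eef_rot: [3.137, -0.002, 1.235]
contact_force: [0.1, -0.3, 0.2]
grip_width: 0.53
grasp_force: 0.0
```

>>> servo_tool(motion=[[[0.045,-0.0413,-0.0045,0,0,0,0],[0.045,-0.0413,-0.0045,0,0,0,0],[0.045,-0.0413,-0.0045,0,0,0,0],[0.045,-0.0413,-0.0045,0,0,0,0],[0.045,-0.0413,-0.0045,0,0,0,0],[0.045,-0.0413,-0.0045,0,0,0,0],[0.045,-0.0413,-0.0045,0,0,0,0],[0.045,-0.0413,-0.0045,0,0,0,0],[0.045,-0.0413,-0.0045,0,0,0,0],[0.045,-0.0413,-0.0045,0,0,0,0],[0.045,0,0,0.04,0,0,0],[0.045,0,0,0.02,0,0,0]]])

```text
time: 7.0
tcp_pos: [0.3992, -0.2899, 0.1151]
eef_rot: [-3.14, -0.001, 1.238]
contact_force: [-0.6, 0.5, -0.4]
grip_width: 0.529
grasp_force: 0.0
```

```bash
python3 - <<'E'
from h import *
a=viewer.grab_frame('scene');b=viewer.grab_frame('top')
s=env.sense();print(s['tcp_pos'],s['eef_rot'],s['contact_force'])
cv2.imwrite('pics/scene3.png',a[:,:,::-1]);cv2.imwrite('pics/top3.png',b[:,:,::-1])
cv2.imwrite('pics/c3.png',np.vstack([np.hstack([crop(a,150,200,100,75,4),crop(b,380,240,100,75,4)]),np.hstack([crop(a,290,210,125,90,3.2),crop(b,255,175,125,90,3.2)])])[:,:,::-1])
E
```

```text
[ 0.39917589 -0.28860952  0.11476035] [-3.13738560e+00 -2.03956146e-03  1.23938837e+00] [0.30734218 0.70600924 0.70205479]
```

View pics/c3.png

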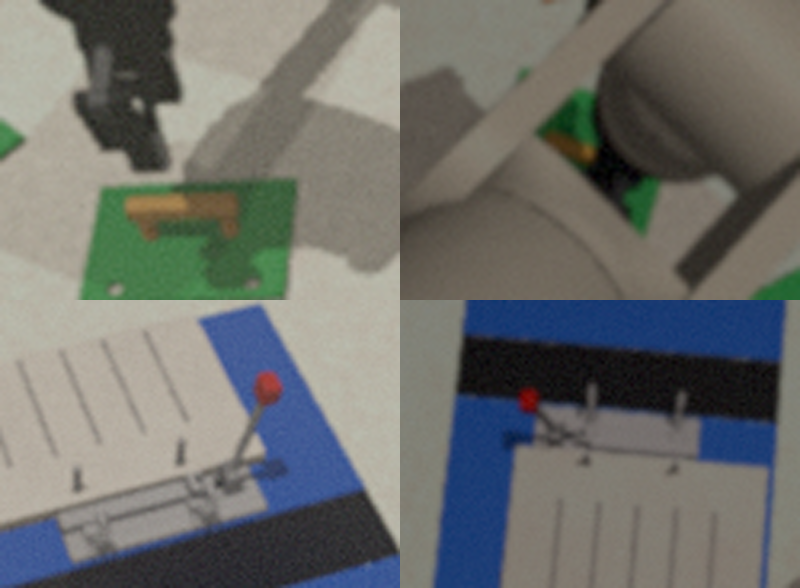

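The rings are open: bows back, lever up with its red block at scene ≈(373,237). The bare posts show at scene ≈(314,263) and (347,255), top ≈(313,224) and (340,227). Plate A lies untouched under the gripper. Next I'll measure the posts.

```bash
python3 - <<'E'
from h import *
im={n:cv2.imread(f'pics/{n}3.png')[:,:,::-1].copy() for n in('scene','top')}
for n,cs in(('scene',((314,264),(347,255))),('top',((313,224.5),(340,227)))):
    g=cv2.cvtColor(im[n],cv2.COLOR_RGB2GRAY).astype(int)
    for c in cs:
        x,y=int(c[0]),int(c[1]); print(n,c,'cols',x-5,'rows',y-8); print(g[y-8:y+9,x-5:x+7])
r={}
for n,c in(('scene',(373,237)),('top',(296,206))):
    m=cv2.bitwise_or(mask(im[n],(0,130,50),(6,255,255)),mask(im[n],(172,130,50),(180,255,255)))
    r[n]=min(blobs(m,5),key=lambda b:np.linalg.norm(b[1]-c))[1]
print(r,tri(r['scene'],r['top']))
F=Ro.from_euler('z',-.065)
for y in(.04,-.04):
    for z in(.016,.046):
        P=F.apply([0,y,z])+[.543,-.0025,0]; print(y,z,proj('scene',P),proj('top',P))
E
```

```text
scene (314, 264) cols 309 rows 256
[[173 175 176 177 175 174 174 176 178 177 175 173]
 [177 173 175 176 175 172 174 176 174 174 174 174]
 [171 173 175 174 171 170 172 173 173 172 174 174]
 [174 174 176 175 176 176 175 171 175 175 175 175]
 [177 172 175 173 171 171 172 174 174 176 173 176]
 [175 174 174 169 165 162 165 172 173 171 171 171]
 [172 174 176 164 147 147 158 172 174 172 174 176]
 [172 179 174 158 131 124 147 172 176 175 176 176]
 [172 178 176 157 117 109 144 171 180 176 174 176]
 [175 177 176 157 116 103 144 174 175 175 176 176]
 [172 177 173 156 114 106 141 171 177 172 175 174]
 [174 177 174 156 118 100 126 156 171 174 173 173]
 [176 177 170 152 108  98 116 144 160 171 172 173]
 [175 170 171 146 123 113 134 159 167 173 174 176]
 [176 176 171 163 152 148 164 170 176 175 174 171]
 [176 178 177 172 175 173 171 177 172 165 161 148]
 [176 176 175 172 173 168 164 153 147 138 129 118]]
scene (347, 255) cols 342 rows 247
[[176 176 177 176 172 155 148 163 175 176 174 173]
 [175 178 176 179 176 169 164 170 178 174 175 175]
 [180 179 174 175 178 177 172 173 177 173 174 175]
 [175 173
[... 2238 characters left out ...]
25 124 123 126]
 [125 124 122 123 123 124 125 124 125 125 124 124]
 [124 125 123 123 125 124 124 125 124 124 124 123]
 [123 124 127 125 126 124 124 123 123 124 124 124]
 [124 123 123 124 124 123 124 124 125 125 123 123]
 [120 124 125 124 122 126 122 125 125 124 124 124]]
{'scene': array([373.3, 236.7]), 'top': array([295.1, 205.3])} (array([0.5789605 , 0.08180584, 0.11664974]), np.float64(0.002028548312902309))
0.04 0.016 [[346.50744759 259.39336917]] [[311.98295542 226.58941083]]
0.04 0.046 [[347.20026768 251.54813095]] [[311.81374077 224.09266872]]
-0.04 0.016 [[314.53819018 267.78805742]] [[339.44868845 229.06089953]]
-0.04 0.046 [[314.52205654 259.99947149]] [[339.85579858 226.61292709]]
```

>>> servo_tool(motion=[[[0.045,-0.001,0.002,0.03,0,0,0],[0.04,0,0,0.03,0,0,0],[0.03,0,0,0.0185,0,0,0],[0.024,0,0,0,0,0,0],[0.018,0,0,0,0,0,0],[0.014,0,0,0,0,0,0],[0.008,0,0,0,0,0,0],[0.006,0,0,0,0,0,0],[0.006,0,0,0,0,0,0]]], newtons=50)

```text
time: 8.0
tcp_pos: [0.4027, -0.2916, 0.0406]
eef_rot: [3.139, 0.001, 1.24]
contact_force: [-0.8, 2.2, 7.5]
grip_width: 0.128
grasp_force: 49.2
```

```bash
python3 - <<'E'
from h import *
from scipy.optimize import least_squares
L=[[0,.04,.046],[0,.04,.016],[0,-.04,.046],[0,-.04,.016]]
ob={'scene':[[346.3,253.4],[345.8,261],[313.7,261.8],[313.7,269.6]],'top':[[312.6,223.6],[312.2,226.2],[340.3,226],[339.6,228.8]]}
def res(p,ns):
    P=Ro.from_euler('z',p[2]).apply(L)+[p[0],p[1],0]; return np.concatenate([(proj(n,P)-ob[n]).ravel() for n in ns])
for ns in(['scene'],['top'],['scene','top']):
    r=least_squares(res,[.545,0,-.06],args=(ns,)); print(ns,r.x.round(4),r.fun.round(1))
print('lever-based file origin', [np.round(np.array(a)-Ro.from_euler('z',-.065).apply([.025,y,0])[:2],4) for a,y in(((.5812,.1503),.1582),((.579,.0818),.0897))])
E
```

```text
['scene'] [ 0.5471 -0.0063 -0.063 ] [ 0.1 -0.1 -0.1  0.1 -0.1  0.  -0.   0. ]
['top'] [ 0.5443 -0.0036 -0.0658] [-0.4  0.   0.2 -0.1 -0.   0.2  0.2 -0.2]
['scene', 'top'] [ 0.5456 -0.0051 -0.0637] [ 0.4 -0.7  0.2 -0.5  0.2 -0.6  0.2 -0.6  0.1 -0.4  0.7 -0.5  0.5 -0.3
  0.8 -0.6]
lever-based file origin [array([ 0.546 , -0.0059]), array([ 0.5482, -0.0061])]
```

>>> servo_tool(motion=[[[0.006,0,0,-0.015,0,0,0],[0.006,0,0,-0.03,0,0,0],[0.006,0,0,-0.03,0,0,0],[0.006,0,0,-0.03,0,0,0],[0.006,0,0,0,0,0,0]]])

```text
time: 8.5
tcp_pos: [0.4033, -0.2922, 0.1487]
eef_rot: [3.135, 0.003, 1.24]
contact_force: [1.1, -1.1, -1.4]
grip_width: 0.127
grasp_force: 49.3
```

>>> servo_tool(motion=[[[0.006,0,0,0,0,0,-0.09],[0.006,0,0,0,0,0,-0.09],[0.006,0,0,0,0,0,-0.086],[0.006,0.0367,0.011,0,0,0,0],[0.006,0.0367,0.011,0,0,0,0],[0.006,0.0367,0.011,0,0,0,0],[0.006,0.0367,0.011,0,0,0,0],[0.006,0.0367,0.011,0,0,0,0],[0.006,0.0367,0.011,0,0,0,0],[0.006,0.0367,0.011,0,0,0,0],[0.006,0.0367,0.011,0,0,0,0],[0.006,0,0,0,0,0,0]]])

```text
time: 9.7
tcp_pos: [0.5095, -0.0002, 0.1438]
eef_rot: [3.141, -0.001, 1.51]
contact_force: [-0.8, -1.2, -1.2]
grip_width: 0.129
grasp_force: 49.2
```

```bash
python3 - <<'E'
from h import *
a=viewer.grab_frame('scene');b=viewer.grab_frame('top')
s=env.sense();print(s['time'],s['tcp_pos'],s['eef_rot'],s['contact_force'],s['torque'],s['grip_width'])
cv2.imwrite('pics/scene4.png',a[:,:,::-1]);cv2.imwrite('pics/top4.png',b[:,:,::-1])
cv2.imwrite('pics/c4.png',np.hstack([crop(a,265,170,130,130,3),crop(b,255,155,130,130,3)])[:,:,::-1])
E
```

```text
9.8 [ 0.50869469 -0.00310336  0.14368132] [-3.14149162e+00  2.53246856e-04  1.50803128e+00] [-0.06479801 -0.14407379 -1.7025931 ] [-0.01781479  0.01729706 -0.02983046] 0.12809094260336676
```

View pics/c4.png

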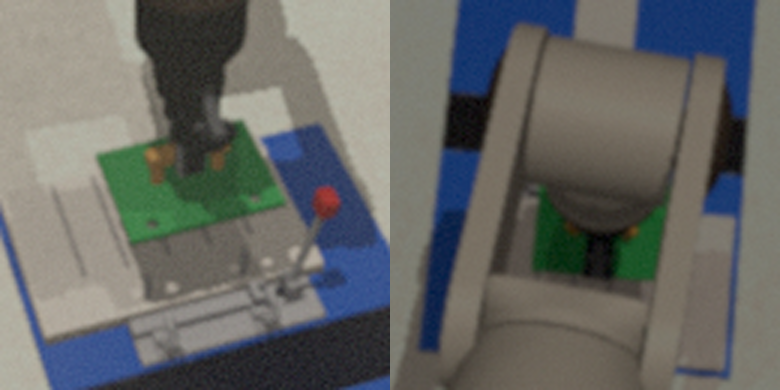

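The plate hangs level in the grip with its holes on the spine side, at scene ≈(316,244) and (350,236). The posts stand below at ≈(322,266) and (345,258). I'll lower to just above the tips and measure again.

>>> servo_tool(motion=[[[0.006,0,0,0.025,0,0,0],[0.006,0,0,0.022,0,0,0],[0.006,0,0,0,0,0,0]]])

```text
time: 10.1
tcp_pos: [0.5071, -0.0046, 0.0944]
eef_rot: [-3.137, -0.0, 1.505]
contact_force: [-0.4, -0.1, -0.2]
grip_width: 0.128
grasp_force: 49.2
```

```bash
python3 - <<'E'
from h import *
a=viewer.grab_frame('scene'); cv2.imwrite('pics/scene5.png',a[:,:,::-1])
S=[env.sense()]
for _ in range(3): viewer.grab_frame('scene'); S.append(env.sense())
print(np.mean([s['tcp_pos'] for s in S],0),np.std([s['tcp_pos'] for s in S],0),S[0]['contact_force'])
zb=np.mean([s['tcp_pos'][2] for s in S])-.036
g=cv2.GaussianBlur(cv2.cvtColor(a,cv2.COLOR_RGB2GRAY),(0,0),.7)
m=mask(a,(35,70,20),(85,255,255)); B=min(blobs(m,300),key=lambda b:np.linalg.norm(b[1]-[325,240]))
print('plate',B[:2])
k=max(cv2.findContours(B[2],0,2)[0],key=cv2.contourArea); h=cv2.approxPolyDP(cv2.convexHull(k),4,True).reshape(-1,2)
print('hull',[(q.tolist(),onz('scene',q,zb+.005)[:2].round(4).tolist()) for q in h])
F=Ro.from_euler('z',-.063)
for y in(.04,-.04):
    p=proj('scene',F.apply([0,y,zb+.004])+[.5471,-.0063,0])[0]; x0,y0=int(p[0])-8,int(p[1])-8
    hs=cv2.cvtColor(a,cv2.COLOR_RGB2HSV)[y0:y0+16,x0:x0+16]; print('pred',p.round(1),x0,y0); print(hs[:,:,1])
cv2.imwrite('pics/c5.png',crop(a,280,210,90,75,8)[:,:,::-1])
E
```

```text
[ 0.50873271 -0.00445975  0.09733022] [0.00048562 0.00010099 0.0007134 ] [ 0.65443158 -0.47317828 -0.61911379]
plate (np.int32(1179), array([324.7, 246.4]))
hull [([342, 225], [0.4814, 0.0517]), ([355, 251], [0.565, 0.0468]), ([307, 264], [0.559, -0.0677]), ([296, 236], [0.4733, -0.0624])]
pred [346.9 248. ] 338 240
[[ 99 115  74 100  97 100 105 103 110 103 114 108  79  37  30  33]
 [ 96 103  96  95 117 116 114 110 101 116 110 110  87  59  29  32]
 [ 94  89 101  93 110 100 105 106 112 108 113 119 120  82  37  32]
 [104 105 115 118 119 127 112  92 100 103 114 117 120 104  56  32]
 [107  89 108  98  97 108 131 100 126 113 108 107 113 109  69  39]
 [110 110 106 110 111 119  95 113 104 109 106 114 112 118 112  65]
 [ 95  85  99 116 119 108 112 108 116 110 129 115 104 133 129  94]
 [ 88 107 105 107 112 113 120 111 117 120 118 121 117 138 135 110]
 [100  95  86  98 110 115  93  88  67  97 112 130 126 131 129 124]
 [119  97  93 112 125 114 107  48  35  57  88 127 135 126 123 130]
 [118 114  96 112 116 125 112  66  43  54  90 122 132 122 123 131]
 [108 103 113 126 112 125 124 106  81  88 121
[... 690 characters left out ...]
 120 115 124 121 118 114 119]
 [120 122 116 123 115 125 116 130 128 119 125 115 120 119 122 125]
 [118 112 120 119 118 120 117 123 124 120 130 125 121 130 126 111]
 [128 126 125 129 110 127 121 111 107 115 117 119 117 130 120 129]
 [120 129 122 123 117 119  96  73  59  71 116 122 117 125 131 121]
 [115 121 114 122 120 119  81  58  32  68 101 129 127 121 124 129]
 [112 126 115 121 115 123  99  76  63  81 113 129 122 129 122 122]
 [ 89 131 130 123 119 125 118 110 108 111 124 131 134 123 119 116]
 [ 66 106 124 123 117 124 122 118 120 130 122 115 113  93  83  60]
 [ 43  95 132 126 120 124 119 114 124 104  78  64  59  39  31  33]
 [ 32  70 120 117 103 112  81  63  55  42  34  33  31  34  32  38]]
```

View pics/c5.png

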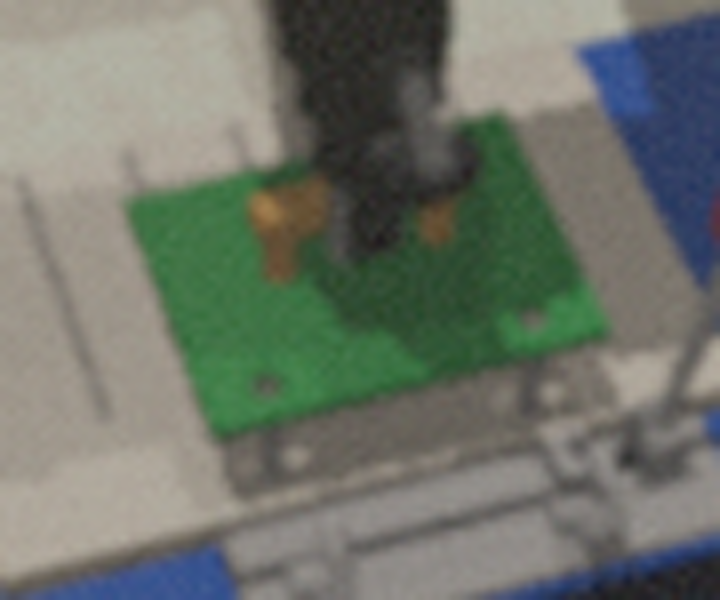

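>>> servo_tool(motion=[[[0.006,0.0012,0,0.004,0,0,0],[0.006,0,0,0.004,0,0,0],[0.006,0,0,0.003,0,0,0],[0.006,0,0,0.002,0,0,0],[0.006,0,0,0,0,0,0]]])

```text
time: 10.8
tcp_pos: [0.5087, -0.0025, 0.0834]
eef_rot: [-3.141, 0.0, 1.506]
contact_force: [0.7, -0.4, -1.0]
grip_width: 0.128
grasp_force: 49.2
```

Plate bottom is at about 44 mm, slightly below the tips, with no contact force yet. I'll continue in small steps.

>>> servo_tool(motion=[[[0.006,0,0,0.002,0,0,0],[0.006,0,0,0.002,0,0,0],[0.006,0,0,0,0,0,0]]])

```text
time: 11.1
tcp_pos: [0.5087, -0.0025, 0.0794]
eef_rot: [-3.141, 0.0, 1.506]
contact_force: [-0.2, 0.4, -1.7]
grip_width: 0.129
grasp_force: 49.2
```

```bash
python3 - <<'E'
from h import *
for _ in range(2): a=viewer.grab_frame('scene'); s=env.sense(); print(s['tcp_pos'],s['contact_force'],s['torque'])
cv2.imwrite('pics/c6.png',crop(a,280,210,90,75,8)[:,:,::-1])
E
```

```text
[ 0.50875048 -0.00254122  0.07957177] [ 0.49235594  0.86529806 -1.3931925 ] [-0.03449499 -0.02247398  0.00027952]
[ 0.5087849  -0.00254105  0.07967528] [ 0.08168727  0.34838519 -1.17477557] [-0.03128973 -0.00408848  0.02133656]
```

View pics/c6.png

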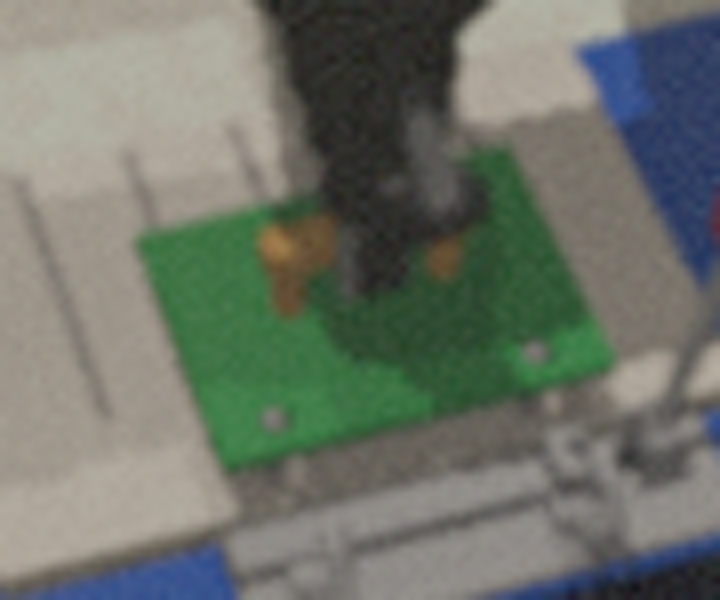

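The holes, at scene ≈(314,262) and (347,254), now show grey post tips inside, and there is no force. Continuing down.

>>> servo_tool(motion=[[[0.006,0,0,0.002,0,0,0],[0.006,0,0,0.002,0,0,0],[0.006,0,0,0.002,0,0,0],[0.006,0,0,0,0,0,0]]])

```text
time: 11.6
tcp_pos: [0.5087, -0.0025, 0.0734]
eef_rot: [-3.141, 0.0, 1.506]
contact_force: [-0.4, -0.8, -2.3]
grip_width: 0.127
grasp_force: 49.2
```

>>> servo_tool(motion=[[[0.006,0,0,0.003,0,0,0],[0.006,0,0,0.003,0,0,0],[0.006,0,0,0,0,0,0]]])

```text
time: 11.9
tcp_pos: [0.5086, -0.0025, 0.0672]
eef_rot: [-3.141, 0.0, 1.506]
contact_force: [0.2, 0.9, -1.4]
grip_width: 0.127
grasp_force: 49.2
```

>>> servo_tool(motion=[[[0.006,0,0,0.003,0,0,0],[0.006,0,0,0.003,0,0,0],[0.006,0,0,0.002,0,0,0],[0.006,0,0,0,0,0,0]]])

```text
time: 12.3
tcp_pos: [0.5086, -0.0025, 0.0594]
eef_rot: [-3.141, 0.0, 1.506]
contact_force: [-0.4, 0.1, -1.7]
grip_width: 0.126
grasp_force: 49.2
```

>>> servo_tool(motion=[[[0.006,0,0,0.001,0,0,0],[0.006,0,0,0.001,0,0,0],[0.006,0,0,0,0,0,0]]])

```text
time: 12.6
tcp_pos: [0.5088, -0.0025, 0.0576]
eef_rot: [-3.141, 0.0, 1.506]
contact_force: [-0.5, 0.6, -0.9]
grip_width: 0.128
grasp_force: 49.2
```

>>> servo_tool(motion=[[[0.006,0,0,0.001,0,0,0],[0.006,0,0,0,0,0,0]]])

```text
time: 12.8
tcp_pos: [0.5088, -0.0025, 0.0567]
eef_rot: [3.142, 0.0, 1.506]
contact_force: [0.3, -0.5, -1.8]
grip_width: 0.123
grasp_force: 49.2
```

>>> servo_tool(motion=[[[0.006,0,0,0.001,0,0,0],[0.006,0,0,0,0,0,0]]])

```text
time: 13.0
tcp_pos: [0.5089, -0.0026, 0.0565]
eef_rot: [3.141, 0.0, 1.506]
contact_force: [-7.8, -0.2, 14.2]
grip_width: 0.126
grasp_force: 51.3
```

>>> servo_tool(motion=[[[0.006,0,0,-0.0008,0,0,0],[0.014,0,0,0,0,0,0],[0.018,0,0,0,0,0,0],[0.026,0,0,0,0,0,0],[0.026,0,0,0,0,0,0],[0.026,0,0,-0.02,0,0,0],[0.026,0,0,-0.045,0,0,0],[0.026,0,0,-0.045,0,0,0],[0.026,0,0,0,0,0,0]]])

```text
time: 13.9
tcp_pos: [0.5109, -0.0028, 0.1723]
eef_rot: [3.133, 0.001, 1.506]
contact_force: [1.1, -0.1, -2.2]
grip_width: 0.306
grasp_force: 0.0
```

>>> servo_tool(motion=[[[0.05,0.0298,0.0214,0,0,0,0],[0.05,0.0298,0.0214,0,0,0,0],[0.05,0.0298,0.0214,0,0,0,0],[0.05,0,0,0,0,0,0]]])

```text
time: 14.3
tcp_pos: [0.5802, 0.0852, 0.1657]
eef_rot: [-3.141, -0.001, 1.508]
contact_force: [-0.6, 0.2, -0.2]
grip_width: 0.582
grasp_force: 0.0
```

```bash
python3 - <<'E'
from h import *
a=viewer.grab_frame('scene'); s=env.sense(); print(s['tcp_pos'],s['contact_force'])
cv2.imwrite('pics/scene7.png',a[:,:,::-1])
cv2.imwrite('pics/c7.png',crop(a,270,170,130,120,6)[:,:,::-1])
E
```

```text
[0.57914055 0.08387018 0.16559478] [-0.2777451  -0.09864903 -0.10201935]
```

View pics/c7.png

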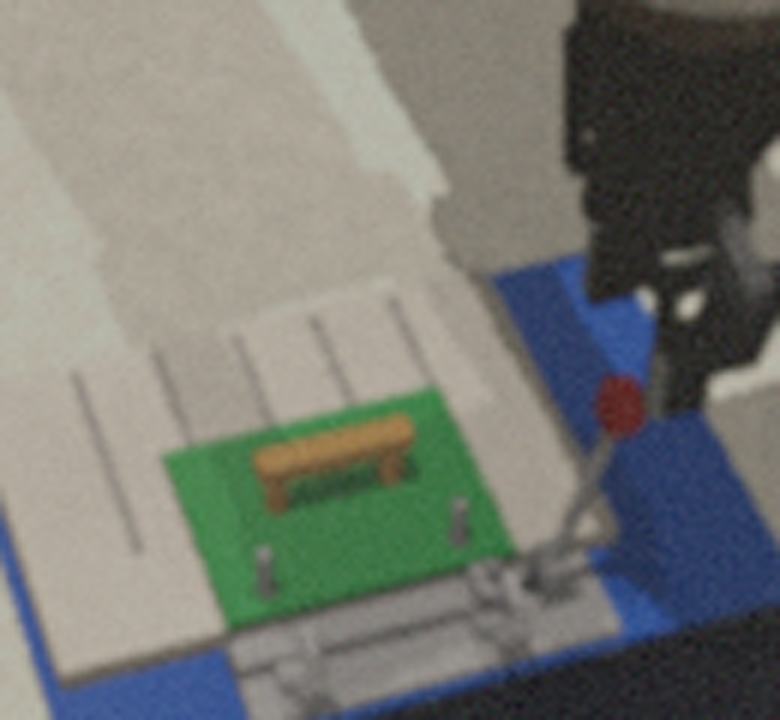

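The plate lies flat with both posts through its holes, at crop ≈(262,570) and (460,520), i.e. scene (314,265) and (347,257). The lever block is just below the open fingers. I'll pinch it.

>>> servo_tool(motion=[[[0.05,0,0,0.025,0,0,0],[0.05,0,0,0.023,0,0,0],[0.035,0,0,0,0,0,0],[0.026,0,0,0,0,0,0],[0.022,0,0,0,0,0,0],[0.018,0,0,0,0,0,0],[0.012,0,0,0,0,0,0],[0.012,0,0,0,0,0,0]]], newtons=60)

```text
time: 15.15
tcp_pos: [0.578, 0.0824, 0.1196]
eef_rot: [-3.141, 0.0, 1.506]
contact_force: [-11.6, -1.7, 6.4]
grip_width: 0.198
grasp_force: 59.4
```

>>> servo_tool(motion=[[[0.012,0.0022,-0.0006,0.0005,0,0,0],[0.012,0.0022,0,0.0006,0,0,0],[0.012,0.0043,0,0.0013,0,0,0],[0.012,0.0042,0,0.0015,0,0,0],[0.012,0.0041,0,0.0018,0,0,0],[0.012,0.0041,0,0.0019,0,0,0]]])

```text
time: 15.75
tcp_pos: [0.5793, 0.1028, 0.1126]
eef_rot: [3.141, 0.002, 1.506]
contact_force: [-9.3, -7.8, 12.1]
grip_width: 0.195
grasp_force: 61.3
```

>>> servo_tool(motion=[[[0.012,0.0039,-0.0008,0.0016,0,0,0],[0.012,0.0039,0,0.0021,0,0,0],[0.012,0.0037,0,0.0025,0,0,0],[0.012,0.0036,0,0.0027,0,0,0]]])

```text
time: 16.15
tcp_pos: [0.5801, 0.118, 0.104]
eef_rot: [3.14, 0.001, 1.506]
contact_force: [-6.3, -7.4, 14.5]
grip_width: 0.199
grasp_force: 62.2
```

>>> servo_tool(motion=[[[0.012,0.0035,-0.0004,0.002,0,0,0],[0.012,0.0034,0,0.0025,0,0,0],[0.012,0.0031,0,0.0032,0,0,0],[0.012,0.003,0,0.0034,0,0,0]]])

```text
time: 16.55
tcp_pos: [0.5809, 0.1313, 0.0933]
eef_rot: [3.139, 0.001, 1.506]
contact_force: [-5.4, -3.1, 16.2]
grip_width: 0.198
grasp_force: 62.1
```

>>> servo_tool(motion=[[[0.012,0.0035,0,0.0025,0,0,0],[0.012,0.003,0,0.003,0,0,0],[0.012,0.0027,0,0.0036,0,0,0]]])

```text
time: 16.85
tcp_pos: [0.5815, 0.1404, 0.0839]
eef_rot: [3.139, 0.001, 1.506]
contact_force: [-4.7, -3.4, 13.9]
grip_width: 0.2
grasp_force: 60.0
```

>>> servo_tool(motion=[[[0.012,0.0023,0,0.0037,0,0,0],[0.012,0.0022,0,0.0038,0,0,0],[0.012,0.0017,0,0.0038,0,0,0]]])

```text
time: 17.15
tcp_pos: [0.582, 0.1474, 0.0729]
eef_rot: [3.138, -0.001, 1.506]
contact_force: [-3.9, 4.3, 17.2]
grip_width: 0.198
grasp_force: 61.4
```

>>> servo_tool(motion=[[[0.012,0.0008,0,0.003,0,0,0],[0.012,0.0008,0,0.003,0,0,0],[0.012,0,0,0,0,0,0]]])

```text
time: 17.45
tcp_pos: [0.5821, 0.1498, 0.0669]
eef_rot: [3.138, -0.002, 1.506]
contact_force: [-5.3, 8.6, 15.6]
grip_width: 0.198
grasp_force: 64.8
```

>>> servo_tool(motion=[[[0.012,0.0018,0,0.002,0,0,0],[0.012,0.0014,0,0.003,0,0,0],[0.012,0,0,0,0,0,0]]])

```text
time: 17.75
tcp_pos: [0.5822, 0.1523, 0.0615]
eef_rot: [3.139, -0.001, 1.506]
contact_force: [-3.0, 3.4, 11.4]
grip_width: 0.196
grasp_force: 65.9
```

>>> servo_tool(motion=[[[0.012,0.0008,0,0.003,0,0,0],[0.012,0.0006,0,0.003,0,0,0],[0.012,0,0,0,0,0,0]]])

```text
time: 18.05
tcp_pos: [0.5823, 0.154, 0.0555]
eef_rot: [3.139, -0.001, 1.506]
contact_force: [-3.2, 6.4, 11.7]
grip_width: 0.199
grasp_force: 68.8
```

>>> servo_tool(motion=[[[0.012,0.0012,0,0.003,0,0,0],[0.012,0.0008,0,0.002,0,0,0],[0.012,0,0,0,0,0,0]]])

```text
time: 18.35
tcp_pos: [0.5823, 0.1554, 0.0502]
eef_rot: [3.139, -0.0, 1.506]
contact_force: [-1.8, 1.4, 7.9]
grip_width: 0.198
grasp_force: 70.7
```

>>> servo_tool(motion=[[[0.012,0.0002,0,0.002,0,0,0],[0.012,0,0,0,0,0,0]]])

```text
time: 18.55
tcp_pos: [0.5824, 0.1558, 0.0484]
eef_rot: [3.139, -0.001, 1.506]
contact_force: [-2.4, 2.8, 9.6]
grip_width: 0.194
grasp_force: 71.3
```

>>> servo_tool(motion=[[[0.012,0,0,0.002,0,0,0],[0.012,0,0,0,0,0,0]]])

```text
time: 18.75
tcp_pos: [0.5825, 0.156, 0.0464]
eef_rot: [3.139, -0.001, 1.506]
contact_force: [-2.3, 5.1, 8.8]
grip_width: 0.2
grasp_force: 72.4
```

>>> servo_tool(motion=[[[0.012,0.0006,0,0.002,0,0,0],[0.012,0,0,0,0,0,0]]])

```text
time: 18.95
tcp_pos: [0.5824, 0.1564, 0.0443]
eef_rot: [3.139, -0.001, 1.506]
contact_force: [-2.6, 3.5, 7.5]
grip_width: 0.199
grasp_force: 73.2
```

>>> servo_tool(motion=[[[0.012,0.0004,0,0.002,0,0,0],[0.012,0,0,0,0,0,0]]])

```text
time: 19.15
tcp_pos: [0.5824, 0.1566, 0.0422]
eef_rot: [3.139, -0.0, 1.506]
contact_force: [-2.5, 1.0, 6.6]
grip_width: 0.199
grasp_force: 74.1
```

>>> servo_tool(motion=[[[0.012,0.0002,0,0.0015,0,0,0],[0.012,0,0,0,0,0,0]]])

```text
time: 19.35
tcp_pos: [0.5825, 0.1568, 0.0407]
eef_rot: [3.139, -0.0, 1.506]
contact_force: [-2.0, 1.1, 6.7]
grip_width: 0.193
grasp_force: 74.6
```

>>> servo_tool(motion=[[[0.012,0,0,0.001,0,0,0],[0.012,0,0,0,0,0,0]]])

```text
time: 19.55
tcp_pos: [0.5824, 0.1568, 0.0397]
eef_rot: [3.14, -0.0, 1.506]
contact_force: [-2.3, 2.0, 6.4]
grip_width: 0.194
grasp_force: 75.2
```

>>> servo_tool(motion=[[[0.012,0,0,0.0015,0,0,0],[0.012,0,0,0,0,0,0]]])

```text
time: 19.75
tcp_pos: [0.5825, 0.1569, 0.0382]
eef_rot: [3.139, -0.0, 1.506]
contact_force: [-1.4, 2.9, 5.5]
grip_width: 0.196
grasp_force: 75.7
```

>>> servo_tool(motion=[[[0.012,0,0,0.001,0,0,0],[0.012,0,0,0,0,0,0]]])

```text
time: 19.95
tcp_pos: [0.5823, 0.1569, 0.0371]
eef_rot: [3.14, -0.0, 1.506]
contact_force: [-2.2, 2.1, 6.1]
grip_width: 0.198
grasp_force: 76.5
```

```bash
python3 - <<'E'
from h import *
a=viewer.grab_frame('scene'); cv2.imwrite('pics/scene8.png',a[:,:,::-1])
for _ in range(3): s=env.sense(); print(s['tcp_pos'],s['contact_force'])
m=cv2.bitwise_or(mask(a,(0,120,40),(6,255,255)),mask(a,(172,120,40),(180,255,255)))
print([b[:2] for b in blobs(m,3) if abs(b[1][0]-395)<40 and abs(b[1][1]-245)<40])
b0=cv2.imread('pics/scene0.png')[:,:,::-1]; b3=cv2.imread('pics/scene3.png')[:,:,::-1]
# compare ring area to the closed (0) and open (3) pictures
for n,x,y in(('bowL',343,240),('bowR',310,250),('rod',352,252)):
    f=lambda i:i[y:y+20,x:x+14].astype(float); print(n,'vs closed',np.abs(f(a)-f(b0)).mean().round(1),'vs open',np.abs(f(a)-f(b3)).mean().round(1))
E
```

```text
[0.58235094 0.15688435 0.03713723] [-2.36426716  2.46549963  5.82216   ]
[0.58235094 0.15688435 0.03713723] [-2.36426716  2.46549963  5.82216   ]
[0.58235094 0.15688435 0.03713723] [-2.36426716  2.46549963  5.82216   ]
[(np.int32(26), array([395.7, 249. ]))]
bowL vs closed 34.3 vs open 45.6
bowR vs closed 61.0 vs open 72.3
rod vs closed 13.3 vs open 24.2
```

The red block is back within a pixel of its home place in the image, (395.7,249.0) against (397,249.3) at the start. I'll release it, then press from above with the fingers shut to feel the stop.

>>> servo_tool(motion=[[[0.018,0,0,0,0,0,0],[0.022,0,0,0,0,0,0],[0.03,0,0,0,0,0,0],[0.03,0,0,0,0,0,0],[0.03,0,0,-0.03,0,0,0],[0.03,0,0,-0.03,0,0,0],[0.0,0,0,0,0,0,0],[0.0,0,0,0,0,0,0],[0.0,0,0,0,0,0,0]]], newtons=30)

```text
time: 20.9
tcp_pos: [0.5812, 0.1566, 0.0945]
eef_rot: [-3.14, 0.0, 1.506]
contact_force: [-0.5, -0.6, 0.1]
grip_width: -0.003
grasp_force: 0.0
```

```bash
python3 - <<'E'
from h import *
a=viewer.grab_frame('scene'); cv2.imwrite('pics/scene9.png',a[:,:,::-1])
s=env.sense(); print(s['tcp_pos'],s['contact_force'],s['grip_width'])
m=cv2.bitwise_or(mask(a,(0,120,40),(6,255,255)),mask(a,(172,120,40),(180,255,255)))
print([b[:2] for b in blobs(m,3) if abs(b[1][0]-395)<40 and abs(b[1][1]-245)<40])
F=Ro.from_euler('z',-.064)
for q in(0,.1,.2,.4): print(q,proj('scene',F.apply([.025,.07+.09*np.cos(.2+q),.024+.09*np.sin(.2+q)])+[.5471,-.0063,0]).round(1))
E
```

```text
[0.58113981 0.15655837 0.09434384] [ 0.29435889 -0.46969462 -0.37069741] -0.005275674616295919
[(np.int32(41), array([397.2, 249.7]))]
0 [[397.1 250.1]]
0.1 [[396.8 248. ]]
0.2 [[396.1 246. ]]
0.4 [[393.6 242.6]]
```

>>> servo_tool(motion=[[[0.0,-0.004,0,0.006,0,0,0],[0.0,0,0,0.004,0,0,0],[0.0,0,0,0.002,0,0,0],[0.0,0,0,0.001,0,0,0],[0.0,0,0,0,0,0,0]]])

```text
time: 21.45
tcp_pos: [0.5813, 0.1527, 0.0823]
eef_rot: [-3.141, 0.0, 1.506]
contact_force: [0.1, -0.8, -1.0]
grip_width: 0.003
grasp_force: 0.0
```

>>> servo_tool(motion=[[[0.0,0,0,0.001,0,0,0],[0.0,0,0,0.001,0,0,0],[0.0,0,0,0,0,0,0]]])

```text
time: 21.75
tcp_pos: [0.5814, 0.1527, 0.0804]
eef_rot: [-3.142, 0.0, 1.506]
contact_force: [-0.8, -0.6, 0.2]
grip_width: -0.0
grasp_force: 0.0
```

>>> servo_tool(motion=[[[0.0,0,0,0.001,0,0,0],[0.0,0,0,0,0,0,0]]])

```text
time: 21.95
tcp_pos: [0.5814, 0.1527, 0.0794]
eef_rot: [-3.141, 0.0, 1.506]
contact_force: [-0.8, -0.8, 0.4]
grip_width: -0.003
grasp_force: 0.0
```

>>> servo_tool(motion=[[[0.0,0,0,0.001,0,0,0],[0.0,0,0,0.001,0,0,0],[0.0,0,0,0,0,0,0]]])

```text
time: 22.25
tcp_pos: [0.5813, 0.1527, 0.0773]
eef_rot: [-3.141, 0.0, 1.506]
contact_force: [0.7, 0.3, 0.4]
grip_width: 0.001
grasp_force: 0.0
```

>>> servo_tool(motion=[[[0.0,0,0,0.001,0,0,0],[0.0,0,0,0,0,0,0]]])

```text
time: 22.45
tcp_pos: [0.5813, 0.1527, 0.0763]
eef_rot: [-3.141, 0.0, 1.506]
contact_force: [-0.1, 0.1, -0.1]
grip_width: 0.005
grasp_force: 0.0
```

>>> servo_tool(motion=[[[0.0,0,0,0.001,0,0,0],[0.0,0,0,0,0,0,0]]])

```text
time: 22.65
tcp_pos: [0.5814, 0.1527, 0.0754]
eef_rot: [-3.142, 0.0, 1.506]
contact_force: [-0.5, 0.8, 0.3]
grip_width: 0.0
grasp_force: 0.3
```

>>> servo_tool(motion=[[[0.0,0,0,0.001,0,0,0],[0.0,0,0,0,0,0,0]]])

```text
time: 22.85
tcp_pos: [0.5816, 0.1528, 0.0747]
eef_rot: [3.141, -0.0, 1.506]
contact_force: [-0.3, 1.2, 5.1]
grip_width: -0.0
grasp_force: 2.4
```

>>> servo_tool(motion=[[[0.0,0,0,0.0005,0,0,0],[0.0,0,0,0,0,0,0]]])

```text
time: 23.05
tcp_pos: [0.5816, 0.1528, 0.0744]
eef_rot: [3.141, -0.0, 1.506]
contact_force: [-1.6, 0.4, 7.7]
grip_width: 0.0
grasp_force: 3.5
```

>>> servo_tool(motion=[[[0.0,0,0,0.0005,0,0,0],[0.0,0,0,0,0,0,0]]])

```text
time: 23.25
tcp_pos: [0.5817, 0.1528, 0.0742]
eef_rot: [3.141, -0.0, 1.506]
contact_force: [-2.4, 0.4, 8.7]
grip_width: -0.003
grasp_force: 4.6
```

>>> servo_tool(motion=[[[0.0,0,0,0.0006,0,0,0],[0.0,0,0,0,0,0,0]]])

```text
time: 23.45
tcp_pos: [0.5817, 0.1528, 0.0738]
eef_rot: [3.14, -0.0, 1.506]
contact_force: [-3.1, 0.2, 11.5]
grip_width: 0.002
grasp_force: 6.0
```

>>> servo_tool(motion=[[[0.0,0,0,0.0004,0,0,0],[0.0,0,0,0,0,0,0],[0.0,0,0,0,0,0,0]]])

```text
time: 23.75
tcp_pos: [0.5817, 0.1528, 0.0736]
eef_rot: [3.14, -0.0, 1.506]
contact_force: [-3.5, 0.2, 13.9]
grip_width: 0.002
grasp_force: 6.8
```

The force builds linearly to 14 N over about 1 mm, so the lever is on its solid stop. I'll retreat and check.

>>> servo_tool(motion=[[[0.0,0,0,-0.002,0,0,0],[0.0,0,0,-0.01,0,0,0],[0.0,0,0,-0.04,0,0,0],[0.0,0,0,-0.05,0,0,0],[0.0,0,0,-0.05,0,0,0],[0.0,0,-0.05,-0.02,0,0,0],[0.0,0,-0.05,0,0,0,0],[0.0,0,-0.05,0,0,0,0],[0.0,0,0,0,0,0,0]]])

```text
time: 24.65
tcp_pos: [0.4309, 0.1625, 0.2442]
eef_rot: [3.141, -0.0, 1.508]
contact_force: [0.7, 0.4, 0.4]
grip_width: 0.001
grasp_force: 0.0
```

```bash
python3 - <<'E'
from h import *
a=viewer.grab_frame('scene'); b=viewer.grab_frame('top')
s=env.sense(); print(s['time'],s['tcp_pos'],s['contact_force'])
m=cv2.bitwise_or(mask(a,(0,120,40),(6,255,255)),mask(a,(172,120,40),(180,255,255)))
print([q[:2] for q in blobs(m,3) if abs(q[1][0]-395)<40 and abs(q[1][1]-245)<40])
cv2.imwrite('pics/c10.png',np.hstack([crop(a,285,205,130,120,3),crop(b,250,160,130,120,3)])[:,:,::-1])
E
```

```text
24.75 [0.43485623 0.16227906 0.24416369] [ 1.39628691 -0.64100963 -0.59046047]
[(np.int32(39), array([397.2, 249.4]))]
```

View pics/c10.png

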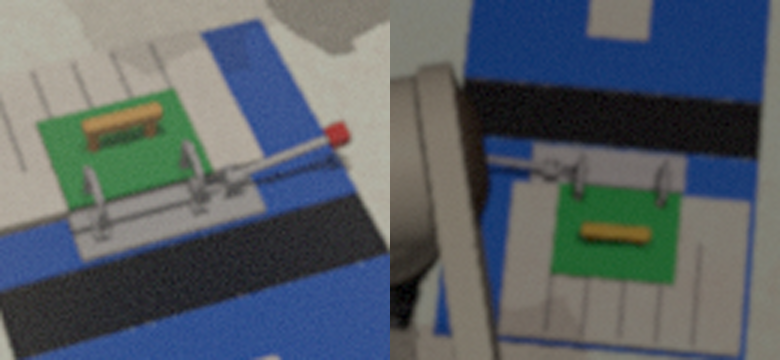

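The plate lies flat with its pull up, and both bows are closed over it onto the post tips, at crop (92,175) and (188,150). The lever is home with its block at scene (397.2,249.4), and the robot is clear. Handing in.

```bash
python3 -c "
from cell import ticket
print(ticket.sign_off())"
```

```text
the job is handed in; nothing more can be done
None
```

The job is handed in: I opened the rings, put the green plate with the brass pull flat on both posts, pull side up, and pressed the lever onto its stop with the rings closed over the plate. It took about 25 s, and the highest force I read was about 18 N.

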